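# Eject and unload cast rest jaws with the cam selector

## Robot

A 7-joint arm with a two-finger parallel gripper is mounted at the origin on the work surface. World frame = base frame: x ahead of the robot, y to its left, z up, the work surface at z = 0. Lengths are in mm, angles in rad, forces in N, time in s.
With the tool pointing down it reaches from about 425 to 1025 mm from the base axis. Payload 9.4 kg.
Tool frame: the origin (TCP) lies between the finger pads; the fingertips stand 8 mm ahead of it and the grasp point (between the pads) lies 11 mm behind it (finger_overhang is the distance from the TCP to the fingertips, in mm); z points along the fingers, y is the line along which they close (so a half turn about z gives the same grasp; the last joint's range is limited). The gripper opens to 85 mm and grips with 20 to 120 N. Pads are 22 mm wide; open, the fingers measure 114 mm over their backs; the gripper's body (76 mm by 85 mm) begins 54 mm behind the grasp point. The pads swing forward as they close: fully open they stand 13 mm farther back than shut.
Start: joints at [1.253, 0.599, -0.003, 1.599, 0.002, 0.943, -0.08], TCP at [172.888, -704.084, 239.275] pointing down, gripper open.
Joint ranges: [-2.57, 2.57], [-0.35, 1.97], [-1.29, 1.29], [0.11, 2.56], [-1.05, 4.19], [0.11, 1.86], [-2.63, 2.63]. Speed limits (rad/s): [2.22, 2.22, 3.01, 3.01, 3.14, 3.14, 3.14].

## Interface

Orientations are given as a 3x3 rotation matrix whose columns are the frame's x, y, z axes.
In Python, from plant import * gives the robot as it stands. The module is installed in compiled form; this text tells all that it offers. Calls block until the motion is done:
- reach(position, orientation): joint-space move of the TCP to a pose.
- movel(position, attitude=None, rate=150): straight line of the TCP; attitude=None keeps the orientation; rate is the mean speed in mm/s.
- move_joints(angles): joint-space move.
- gripper_open() and close_gripper(): open the fingers fully, or close them until they stop; the grip force is fixed at half the most.
- hold(seconds).
- ik(position, orientation): joint angles nearest the present ones, or None.
- get_state(): the state.
- grab_frame(name): name is "scene" or "top" or "wrist"; returns the picture (480x640x3 uint8, blue, green, red); there is no depth.
- calibration(name): a dict with "K" (3x3 intrinsics, pixels), "rvec" (rotation vector, rad) and "tvec" (3), from world to camera coordinates, as OpenCV has them; the wrist camera has in their place "T_tool_cam" (4x4, takes a point from camera to tool coordinates, whose origin is the TCP and whose axes are the flange's). Camera axes: x right, y down, z forward; pixel columns grow to the right and rows downward; lengths in mm; the calibration is good to about 2 mm. The wrist camera is an equidistant fisheye: a pixel r from the principal point sees the ray r / f radians off the axis. A picture is of the moment at which its call begins: read the wrist's pose just before it. calibration takes no time and is no camera call.
A pose or a line that the arm cannot do raises Unreachable and nothing moves.
- finish_job(): hands the job in; it is judged then, once.
Trained networks look in the newest picture that a camera, given by its name, has taken for a name from the list of things; names that differ only in an ending like _2 or _b are one class to them, and where a whole thing is asked for, a point or a joint stands for the part that bears it (a point fixed in the world has none). Each returns a list of dicts, best first, with "conf" (0 to 1); they miss things now and then, are a little off and sometimes report something else, mostly with a low value. They report only what shows in the picture. A call takes as long as a camera call. They do not tell look-alikes from the thing itself.
- recognise(camera, name): "location" ([column, row] in pixels, amid what is visible of it).
The state is a dict: "t": time; "joint_pos": joint angles; "joint_velocities": joint speeds; "joint_efforts": joint torques, N m; "ee_pos": TCP position; "orientation": TCP orientation; "wrist_force": force on the tool from outside, world axes, zero at the start; "ft_torque": the same for the moment, N m; "finger_gap": opening from 0.0 (shut) to 1.0 (fully open); "gripper_force": force on a finger pad.
Only numpy, scipy, OpenCV 4.12 (cv2) and the standard library are available. Lean on these libraries where they do the work, as an engineer would, in place of code of your own. Each camera call takes 0.05 s, during which the arm holds its last target. There are 200 camera calls.

## Task

The cast rest jaws are sunk flush in the open die: turn the ejector selector the shorter way round until its pointer stands on the raised index mark, so that they rise, then lift every jaw out and lay it flat in the wooden tray, ridges up, none on top of another. Finally turn the selector back, the way it came, to the setting at which you found it. Never turn it the long way round, and leave the oil bottle, chisel and clamp where they are.

Things in the scene. Friction and masses are not known exactly. Their poses are not given: they have to be found in the camera images.
- die: Fixed open die: dark steel block 240 (x) x 190 (y) x 34 mm high, six cavities 57 (x) x 33 (y) mm, 20 mm deep, centred at x = -70, 0, 70 and y = +-46 mm. A blue housing 92 x 90 mm adjoins its -y side and carries the selector, axis at x = 0, y = -140 mm. Origin: centre of the steel block's underside, on the bench; z up.
- selector (a joint): Angle (rad) of the black ejector selector, a knob that turns endlessly both ways on a vertical axis; grows CLOCKWISE from above. +3.14 and -3.14 both mean pointer on the index mark (eject); at 0 it points away from the mark. Starts within +-1.1; stays where left (friction 0.2 N m). It lifts the jaws by 7.5 mm per rad of |angle| beyond 1.12: flush within +-1.1, 15 mm up at the mark.
- selector_grip (a point): Point on the selector's axis at the height to grip, 71 mm above the bench: upper part of a straight bar 44 mm long, 14 mm thick, standing from 49 to 83 mm above the bench. Its x axis runs along the bar towards the pointer; pinch the bar across its 14 mm thickness (y axis).
- pointer (a point): Tip of the selector's short aluminium pointer nose, at one end of the bar, 32 mm from the axis (a white line on the bar's top runs towards the same end).
- eject_mark (a point): The raised black index mark on the selector's dial, on the die's -x side of the axis, 32 mm from it (the other graduations are thin flat lines).
- tab (a point): Centre of the small brass tab in the slot in the -y side of the blue housing; a screw inside moves it 5 mm along the die's +x per rad that the selector's angle grows: it shows how far the selector has been turned from where it stood.
- tray: Fixed open wooden tray, 230 (x) x 210 (y) x 25 mm high, walls and floor 5 mm thick; origin at the centre of its underside, on the bench.
- oil: White oil bottle, 52 mm across, 130 mm high, loose bystander; origin at the centre of its underside.
- chisel: Chisel with a wooden handle lying on the bench, 220 mm long, bystander; origin below its ferrule.
- clamp: Orange and black hand clamp lying on the bench, about 150 mm long, bystander; origin at the centre of its handle's underside.
- jaw0: Cast aluminium rest jaw, about 80 g: slab 54 (x) x 30 (y) x 14 mm with a 5 mm high, 8 mm wide ridge across each end of its top (19 mm in all). Origin: centre of its underside; z up through the ridges. Starts in the die's cavity at x = -70, y = -46 mm, underside 14 mm above the bench (29 mm when ejected: 14 mm stand proud). Grip across its 30 mm width. May be absent (4 to 6 are there).
- jaw1: Cast aluminium rest jaw, about 80 g: slab 54 (x) x 30 (y) x 14 mm with a 5 mm high, 8 mm wide ridge across each end of its top (19 mm in all). Origin: centre of its underside; z up through the ridges. Starts in the die's cavity at x = -70, y = 46 mm, underside 14 mm above the bench (29 mm when ejected: 14 mm stand proud). Grip across its 30 mm width. May be absent (4 to 6 are there).
- jaw2: Cast aluminium rest jaw, about 80 g: slab 54 (x) x 30 (y) x 14 mm with a 5 mm high, 8 mm wide ridge across each end of its top (19 mm in all). Origin: centre of its underside; z up through the ridges. Starts in the die's cavity at x = 0, y = -46 mm, underside 14 mm above the bench (29 mm when ejected: 14 mm stand proud). Grip across its 30 mm width. May be absent (4 to 6 are there).
- jaw3: Cast aluminium rest jaw, about 80 g: slab 54 (x) x 30 (y) x 14 mm with a 5 mm high, 8 mm wide ridge across each end of its top (19 mm in all). Origin: centre of its underside; z up through the ridges. Starts in the die's cavity at x = 0, y = 46 mm, underside 14 mm above the bench (29 mm when ejected: 14 mm stand proud). Grip across its 30 mm width. May be absent (4 to 6 are there).
- jaw4: Cast aluminium rest jaw, about 80 g: slab 54 (x) x 30 (y) x 14 mm with a 5 mm high, 8 mm wide ridge across each end of its top (19 mm in all). Origin: centre of its underside; z up through the ridges. Starts in the die's cavity at x = 70, y = -46 mm, underside 14 mm above the bench (29 mm when ejected: 14 mm stand proud). Grip across its 30 mm width. May be absent (4 to 6 are there).
- jaw5: Cast aluminium rest jaw, about 80 g: slab 54 (x) x 30 (y) x 14 mm with a 5 mm high, 8 mm wide ridge across each end of its top (19 mm in all). Origin: centre of its underside; z up through the ridges. Starts in the die's cavity at x = 70, y = 46 mm, underside 14 mm above the bench (29 mm when ejected: 14 mm stand proud). Grip across its 30 mm width. May be absent (4 to 6 are there).
Not all that is in view belongs to the job. Leave any black, purple or turquoise look-alike of the jaw5 alone.

How it is judged (in metres and radians):
On the way, in this order (a step that is already met when the one before it is completed fails the run):
1. the selector's pointer is on the raised index mark (within 0.2 rad) ((value of joint selector between -3.34159 and -2.94159 rad or value of joint selector between 2.94159 and 3.34159 rad)), for 0.2 s.
2. every jaw lies flat on the tray's floor, ridges up (x of jaw0 in the frame of tray between -0.11 and 0.11 m and y of jaw0 in the frame of tray between -0.1 and 0.1 m and z of each of jaw0, jaw1, jaw2, jaw3, jaw4, jaw5 in the frame of tray below 0.01 m and angle between each of jaw0, jaw1, jaw2, jaw3, jaw4, jaw5's own z axis and vertical below 0.12 rad and x of jaw1 in the frame of tray between -0.11 and 0.11 m and y of jaw1 in the frame of tray between -0.1 and 0.1 m and x of jaw2 in the frame of tray between -0.11 and 0.11 m and y of jaw2 in the frame of tray between -0.1 and 0.1 m and x of jaw3 in the frame of tray between -0.11 and 0.11 m and y of jaw3 in the frame of tray between -0.1 and 0.1 m and x of jaw4 in the frame of tray between -0.11 and 0.11 m and y of jaw4 in the frame of tray between -0.1 and 0.1 m and x of jaw5 in the frame of tray between -0.11 and 0.11 m and y of jaw5 in the frame of tray between -0.1 and 0.1 m), for 0.2 s.
At the end, for the whole second after the job is handed in: Every jaw present lies inside the tray, its underside within 5 mm of the tray's floor, ridges up, tilted less than 0.12 rad and at rest, and the selector is back within about 0.26 rad (8.5 mm at the pointer) of where it stood at the start (all of step 2 and distance of pointer from where it was at the start of the episode below 0.0085 m and linear speed of each of jaw0, jaw1, jaw2, jaw3, jaw4, jaw5 below 0.02 m/s); the robot touches nothing.
It fails at once if the selector is turned more than 3.5 rad (a little over half a turn) away from where it stood: the long way round (distance of tab from where it was at the start of the episode above 0.0175 m).
It fails at once if the oil bottle, chisel or clamp is moved more than 30 mm or the bottle is tipped (distance of any of oil, chisel, clamp from where it was at the start of the episode above 0.03 m or angle between oil's own z axis and vertical above 0.5 rad).
Of jaw0, jaw1, jaw2, jaw3, jaw4, jaw5 only 4 to 6 are there at a start; the rules pass over those that are not, and their reading is None.
At some moment in a run one of jaw0, jaw1, jaw2, jaw3, jaw4, jaw5 may be knocked a few centimetres aside while the robot is not near it.
Once in a run the grip may slacken for a moment while it holds something.
It also fails if it takes over 210 s, if anything falls off the work surface, if the arm or the gripper's body presses on something with over 40 N, if the wrist force passes 120 N, or if a joint passes its speed limit or range.

## Working session

There is one attempt and no reset: what is moved stays moved. The work goes in short steps, each a Python script; the robot and the scene stay as the last script left them, time stands still between calls to the robot, and variables do not carry over. Pictures are saved under pics/ and viewed, at most 14 in all, crops included, and the job is handed in when it is done.

```bash
mkdir -p pics; cat > h.py <<'E'
from plant import *
import numpy as np, cv2
def cal(c):
    k=calibration(c); return np.array(k["K"],float),np.array(k["rvec"],float),np.array(k["tvec"],float)
def world(c,px,z):
    K,r,t=cal(c);R=cv2.Rodrigues(r)[0]
    d=R.T@np.linalg.inv(K)@np.array([px[0],px[1],1.]);o=-R.T@t.reshape(3)
    return o+d*(z-o[2])/d[2]
def proj(c,P):
    K,r,t=cal(c);return cv2.projectPoints(np.array(P,float).reshape(-1,1,3),r,t,K,None)[0].reshape(-1,2)
E
python3 - <<'E'
from h import *
for c in("scene","top"):
    cv2.imwrite(f"pics/{c}0.png",grab_frame(c))
    for n in("die","selector","pointer","eject_mark","tab","tray","oil","chisel","clamp","jaw0"):
        print(c,n,[(np.round(d["location"]).tolist(),round(d["conf"],2)) for d in recognise(c,n)][:9])
K,r,t=cal("top");print(K,r,t)
E
```

```text
scene die [([260.0, 252.0], 0.95)]
scene selector [([190.0, 237.0], 0.92)]
scene pointer [([189.0, 236.0], 0.77)]
scene eject_mark [([260.0, 253.0], 0.77)]
scene tab []
scene tray [([339.0, 336.0], 0.48)]
scene oil []
scene chisel [([454.0, 344.0], 0.76)]
scene clamp [([247.0, 326.0], 0.98)]
scene jaw0 [([241.0, 378.0], 0.88), ([295.0, 236.0], 0.8), ([244.0, 242.0], 0.78), ([315.0, 172.0], 0.77), ([244.0, 270.0], 0.67), ([299.0, 270.0], 0.64), ([293.0, 209.0], 0.58), ([246.0, 216.0], 0.54)]
top die [([382.0, 272.0], 0.85), ([318.0, 145.0], 0.31)]
top selector [([460.0, 271.0], 0.83)]
top pointer [([458.0, 269.0], 0.97)]
top eject_mark [([384.0, 274.0], 0.73)]
top tab [([462.0, 270.0], 0.23)]
top tray [([196.0, 271.0], 0.95), ([458.0, 267.0], 0.63), ([402.0, 233.0], 0.49), ([397.0, 180.0], 0.47)]
top oil [([316.0, 148.0], 0.72)]
top chisel []
top clamp [([393.0, 178.0], 0.97)]
top jaw0 [([402.0, 139.0], 0.94), ([350.0, 271.0], 0.87), ([317.0, 388.0], 0.75), ([401.0, 313.0], 0.62), ([383.0, 395.0], 0.62), ([400.0, 275.0], 0.56)]
[[528.46831045   0.         319.63154317]
 [  0.         528.46831045 246.38177023]
 [  0.           0.           1.        ]] [ 2.22649255 -1.97639581  0.20663128] [-105.32701887  603.51401764  834.06410245]
```

View pics/top0.png

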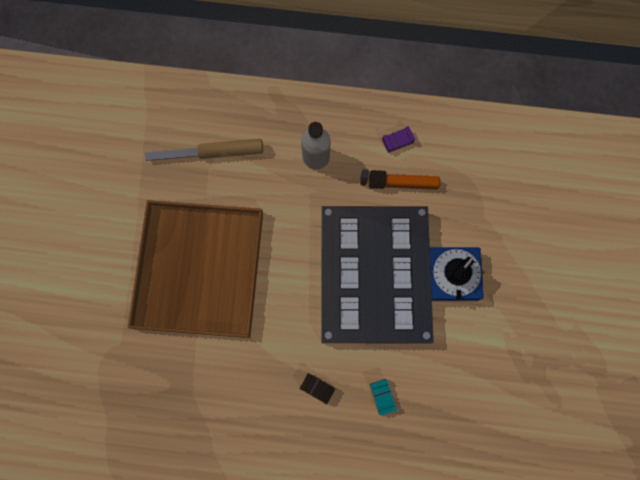

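View pics/scene0.png

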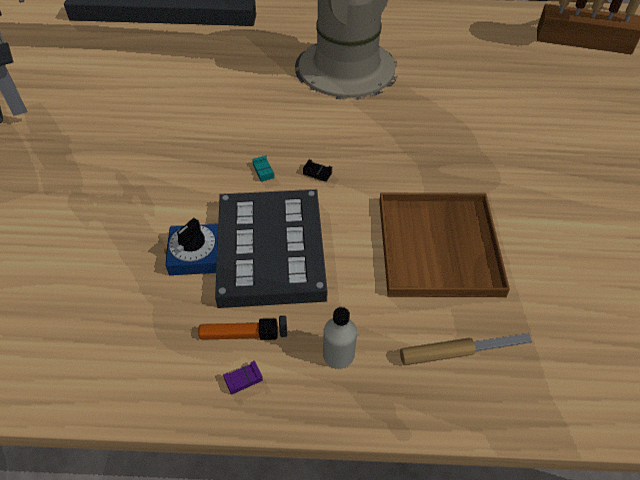

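```bash
python3 - <<'E'
from h import *
im=cv2.imread("pics/top0.png")
c=im[195:345,300:500];cv2.imwrite("pics/crop0.png",cv2.resize(c,None,fx=4,fy=4,interpolation=cv2.INTER_CUBIC))
for n,p,z in (("die",(382,272),34),("sel",(460,271),83),("tray",(196,271),5)): print(n,world("top",p,z).round())
E
```

```text
die [ 586. -145.   34.]
sel [ 594. -268.   83.]
tray [553. 183.   5.]
```

View pics/crop0.png

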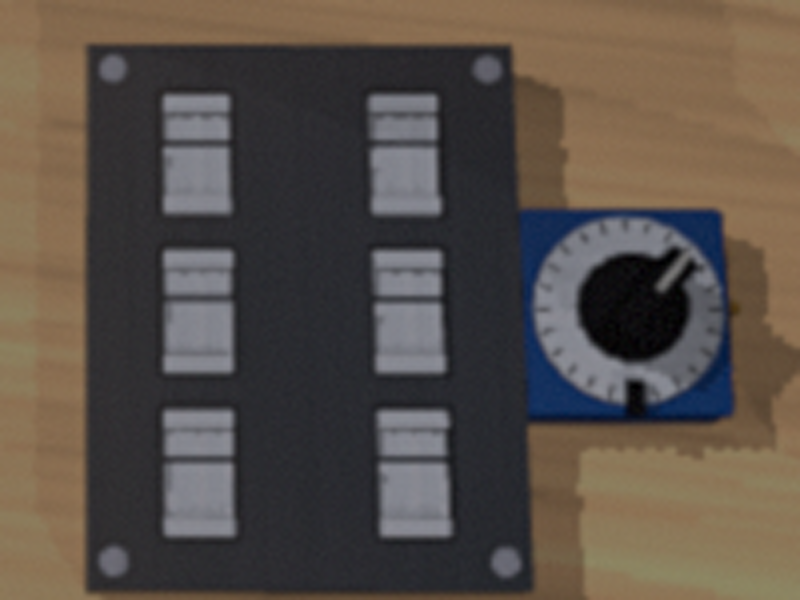

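The pictures show six jaws present, in the die's cavities (top px (349,233), (349,272), (349,313), (401,233), (402,272), (403,313)). The purple (398,139), black (317,388) and turquoise (383,397) look-alikes lie on the bench and I leave them alone. The selector is at (459,271), its pointer is up-right at about (473,260), and the raised mark is below at (459,294). The shorter way therefore looks clockwise.

```bash
python3 - <<'E'
from h import *
cr=lambda p:(300+p[0]/4-.4,195+p[1]/4-.4)
C=np.array([world("top",cr(p),34)[:2] for p in((88,45),(512,45),(530,590),(88,590))])
m=np.array([(.12,.095),(.12,-.095),(-.12,-.095),(-.12,.095)])*1000
c=C.mean(0);A=C-c;yaw=np.arctan2((m[:,0]*A[:,1]-m[:,1]*A[:,0]).sum(),(m*A).sum())
R=np.array([[np.cos(yaw),-np.sin(yaw)],[np.sin(yaw),np.cos(yaw)]])
print("die",c,yaw,"res",(C-(m@R.T+c)).round(1).tolist())
s=c+R@[0,-140];print("selector",s)
a,b=[world("top",cr(p),83)[:2] for p in((662,288),(688,258))];d=R.T@(b-a);print("line dir die",d,"angle cw",np.arctan2(-d[1],d[0]))
print("line vs axis",R.T@(a-s),R.T@(b-s)); mk=world("top",cr((637,397)),50)[:2];print("mark",R.T@(mk-s))
T=[world("top",p,25)[:2] for p in((149,203),(262,209),(250,336),(130,328))];print("tray",np.mean(T,0),T)
K,r,t=cal("wrist") if 0 else (0,0,0);print(calibration("wrist"))
print(get_state()["orientation"])
th=.7
for a in np.arange(-.4,3.3,.4):
  for f in (0,np.pi):
    y=yaw-a+f; x=np.array([np.cos(y),np.sin(y),0]);z=np.array([0,0,-1.]);q=ik([s[0],s[1],60],np.column_stack([x,np.cross(z,x),z]))
    print(round(a,1),f>0,None if q is None else np.round(q,2))
E
```

```text
die [ 584.09073366 -134.34741932] 0.11537430915680445 res [[-0.6, -0.8], [-0.1, 0.2], [0.5, 2.0], [0.2, -1.4]]
selector [ 600.20732606 -273.41666628]
line dir die [ 12.59917642 -11.40427863] angle cw 0.7356589805240167
line vs axis [ 1.74795149 -2.18557795] [ 14.34712792 -13.58985658]
mark [-39.29772956   1.73546799]
tray [556.95099608 176.09527305] [array([662.8411307, 283.2643062]), array([675.85960276,  79.15901543]), array([450.06973058,  67.69449633]), array([439.03352027, 274.26327422])]
{'K': array([[371.64829954,   0.        , 318.43323411],
       [  0.        , 371.64829954, 242.10477031],
       [  0.        ,   0.        ,   1.        ]]), 'T_tool_cam': array([[ 4.59881404e-04, -9.45105087e-01, -3.26766221e-01,
         8.45042687e+01],
       [ 9.99999863e-01,  3.52829388e-04,  3.86883597e-04,
         6.32331863e-01],
       [-2.50352929e-04, -3.26766354e-01,  9.45105120e-01,
        -1.34573932e+02],
       [ 0.00000000e+00,  0.00000000e+00,  0.00000000e+00,
         1.00000000e+00]])}
[[ 9.71124265e-01  2.38574222e-01 -5.64185658e-05]
 [ 2.38574224e-01 -9.71124265e-01
[... 441 characters left out ...]
1.66]
0.8 True [ 0.63  0.78 -0.45  1.86  0.55  0.63  0.73]
1.2 False [ 0.15  0.76  0.31  1.89 -0.42  0.55 -1.92]
1.2 True [ 0.56  0.76 -0.35  1.86  0.44  0.59  0.42]
1.6 False [ 0.08  0.78  0.41  1.9  -0.55  0.58 -2.2 ]
1.6 True [ 0.52  0.75 -0.28  1.87  0.35  0.57  0.1 ]
2.0 False [ 0.03  0.81  0.51  1.9  -0.66  0.61 -2.49]
2.0 True [ 0.47  0.75 -0.2   1.87  0.26  0.55 -0.21]
2.4 False [ 0.97  1.02 -1.11  1.84  1.08  1.04  1.83]
2.4 True [ 0.42  0.74 -0.12  1.87  0.16  0.54 -0.52]
2.8 False [ 0.97  1.02 -1.11  1.84  1.08  1.04  1.43]
2.8 True [ 0.37  0.74 -0.04  1.88  0.05  0.53 -0.82]
3.2 False [ 0.75  0.83 -0.65  1.85  0.74  0.72  1.3 ]
3.2 True [ 0.31  0.74  0.04  1.88 -0.06  0.52 -1.12]
```

```bash
cat >> h.py <<'E'
W=calibration("wrist");WK=np.array(W["K"]);WT=np.array(W["T_tool_cam"])
def ori(y):
    x=np.array([np.cos(y),np.sin(y),0]);z=np.array([0,0,-1.]);return np.column_stack([x,np.cross(z,x),z])
def wpose():
    s=get_state();R=np.array(s["orientation"]);return R@WT[:3,:3],R@WT[:3,3]+np.array(s["ee_pos"])
def wworld(pose,px,z):
    u=(np.array(px)-WK[:2,2])/WK[0,0];r=np.hypot(*u)+1e-9
    d=pose[0]@np.array([*(u/r*np.sin(r)),np.cos(r)]);return pose[1]+d*(z-pose[1][2])/d[2]
def wproj(pose,P):
    c=pose[0].T@(np.array(P,float)-pose[1]);h=np.hypot(c[0],c[1])
    return WK[:2,2]+c[:2]/h*np.arctan2(h,c[2])*WK[0,0]
YAW=.1154;C0=np.array([584.,-134.3]);RD=np.array([[np.cos(YAW),-np.sin(YAW)],[np.sin(YAW),np.cos(YAW)]])
D=lambda x,y:C0+RD@[x,y]
E
python3 - <<'E'
from h import *
s=D(0,-140);gripper_open()
reach([s[0],s[1],220],ori(YAW-.74+np.pi))
print(get_state()["t"],np.round(get_state()["joint_pos"],2))
p=wpose();im=grab_frame("wrist")
for n,z in(("selector",75),("pointer",60),("die",34),("jaw0",31)):
    for d in recognise("wrist",n)[:7]:
        w=wworld(p,d["location"],z)[:2];print(n,np.round(d["location"]),round(d["conf"],2),w.round(1),"die:",(RD.T@(w-C0)).round(1))
pts={"axis":(0,-140,83),"mark":(-32,-140,50),"c":(120,-95,34),"c2":(-120,-95,34)}
for k,v in pts.items():
    q=wproj(p,[*D(*v[:2]),v[2]]);print(k,q.round(1));cv2.circle(im,tuple(int(a) for a in q),3,(0,0,255),1)
cv2.imwrite("pics/w1.png",im);np.save("p1.npy",np.column_stack([p[0],p[1]]))
E
```

```text
3.4917 [ 0.74  0.61 -0.62  1.75  0.43  0.92  0.88]
selector [325. 217.] 0.9 [ 596.  -265.3] die: [  -3.2 -131.5]
pointer [321. 219.] 0.65 [ 598.5 -270.9] die: [  -1.3 -137.4]
die [409. 130.] 0.63 [ 583.9 -165.6] die: [ -3.7 -31.1]
jaw0 [420.  21.] 0.95 [509.3 -99.3] die: [-70.1  43.4]
jaw0 [519. 316.] 0.92 [ 825.3 -159.1] die: [236.8 -52.4]
jaw0 [346.  82.] 0.84 [ 519.3 -186.8] die: [-70.3 -44.7]
jaw0 [396. 142.] 0.77 [ 587.  -181.7] die: [ -2.5 -47.5]
jaw0 [449. 201.] 0.74 [ 660.8 -168.6] die: [ 72.4 -42.9]
jaw0 [513. 138.] 0.68 [645.6 -80.5] die: [67.4 46.4]
jaw0 [472.  81.] 0.63 [578.8 -89.5] die: [-0.  45.1]
axis [319.5 230.1]
mark [293.5 191.4]
c [436.5 272.5]
c2 [262.8  79.4]
```

View pics/w1.png

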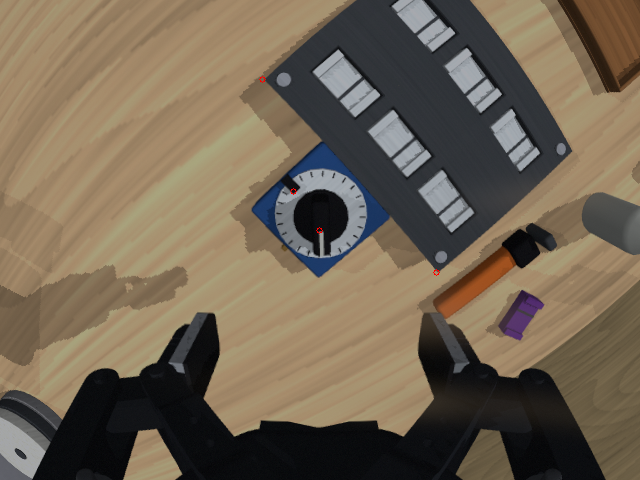

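The knob's bar stands straight up and down in the wrist picture, with its dial centred near (321,213), the white line at (321,243) and the mark at (290,185). That confirms an angle of about 0.74. The purple look-alike is at (520,315).

```bash
python3 - <<'E'
from h import *
m=np.load("p1.npy");p=(m[:,:3],m[:,3])
im=cv2.imread("pics/w1.png");hsv=cv2.cvtColor(im,cv2.COLOR_BGR2HSV)
mask=((hsv[...,2]>125)&(hsv[...,1]<70)).astype(np.uint8);mask[:,:270]=0;mask[:165]=0;mask[265:]=0;mask[:,372:]=0
pt=cv2.findNonZero(mask);e=cv2.minEnclosingCircle(pt);print(e)
hull=cv2.convexHull(pt)[:,0];w=np.array([wworld(p,q,49)[:2] for q in hull]);
A=np.c_[2*w,np.ones(len(w))];c=np.linalg.lstsq(A,(w**2).sum(1),rcond=None)[0]
print("dial",c[:2],"r",np.sqrt(c[2]+c[0]**2+c[1]**2),"pred",D(0,-140))
mk=wworld(p,(290,185),50)[:2];v=RD.T@(mk-c[:2]);print("mark rel",v)
a,b=[wworld(p,q,83)[:2] for q in((320.5,231),(321.5,250))];d=RD.T@(b-a);print("angle",np.arctan2(-d[1],d[0]),RD.T@(a-c[:2]))
for X in((120,-95),(-120,-95)):
  print(X,wproj(p,[*D(*X),34]))
print([ (RD.T@(wworld(p,q,34)[:2]-C0)).round(1) for q in((437,268),(266,81),(571,152))])
E
```

```text
((322.32305908203125, 216.28175354003906), 48.77875518798828)
dial [ 599.33061414 -270.1001303 ] r 39.590925385220515 pred [ 600.1201652  -273.36883286]
mark rel [-37.54770708  -1.74385065]
angle 0.6900539732117449 [ 1.45524821 -3.2904452 ]
(120, -95) [436.52454255 272.53353632]
(-120, -95) [262.7697395   79.42959769]
[array([116.4, -91.8]), array([-117.,  -94.]), array([120.3,  94.2])]
```

```bash
sed -i 's/C0=np.array(\[584.,-134.3\])/C0=np.array([583.7,-132.3])/' h.py
python3 - <<'E'
from h import *
s=D(0,-140);P=[s[0],s[1],60];b=YAW+np.pi
movel([s[0],s[1],60],ori(b-.72),150)
f0=np.array(get_state()["wrist_force"]);close_gripper();S=get_state()
print(S["t"],S["finger_gap"],S["gripper_force"],f0.round(1),np.round(S["wrist_force"],1),np.round(S["ft_torque"],2))
for a in np.linspace(.72,3.14,9)[1:]:
    reach(P,ori(b-a));S=get_state();print(round(a,2),round(S["t"],1),np.round(S["wrist_force"],1),np.round(S["ft_torque"],2),round(S["finger_gap"],3))
    if np.linalg.norm(S["wrist_force"])>70: print("STOP");break
E
```

```text
5.6083 0.15240820980970818 58.90318214893341 [ 0.6 -0.8  0. ] [-1.8 -1.6  4.4] [-0.37  0.56  0.06]
1.02 5.9 [-1.6 -3.   6.3] [-0.48  0.64 -0.2 ] 0.151
1.32 6.3 [-2.6 -3.3  6.4] [-0.56  0.46 -0.17] 0.155
1.63 6.6 [-1.8 -3.6  5.9] [-0.61  0.18 -0.21] 0.154
1.93 6.9 [-0.2 -4.   6.9] [-0.76 -0.06 -0.17] 0.155
2.23 7.2 [ 1.9 -3.7  5.7] [-0.95 -0.3  -0.14] 0.151
2.54 7.5 [ 2.7 -5.2  6.4] [-1.12 -0.51 -0.22] 0.152
2.84 7.8 [ 3.4 -6.3  5.3] [-1.34 -0.61 -0.17] 0.152
3.14 8.2 [ 3.6 -7.   5.2] [-1.53 -0.66 -0.14] 0.152
```

```bash
python3 - <<'E'
from h import *
gripper_open();s=D(0,-140);movel([s[0],s[1],150],None,200)
q=D(-20,-50);reach([*q,260],ori(YAW))
p=wpose();im=grab_frame("wrist");cv2.imwrite("pics/w2.png",im);np.save("p2.npy",np.column_stack([p[0],p[1]]))
for d in recognise("wrist","jaw0"):
    w=wworld(p,d["location"],45)[:2];print(np.round(d["location"]),round(d["conf"],2),w.round(1),"die:",(RD.T@(w-C0)).round(1))
for X in((-70,-46),(-70,46),(70,-46),(70,46)): print(wproj(p,[*D(*X),44]).round())
print(get_state()["t"])
E
```

```text
[221. 113.] 0.97 [650.6 -83.4] die: [72.  40.9]
[223. 186.] 0.83 [579.8 -90.8] die: [ 0.9 41.6]
[318. 251.] 0.77 [ 524.5 -190.1] die: [-65.4 -50.6]
[317. 109.] 0.77 [ 661.4 -172.8] die: [ 72.5 -49.1]
[225. 250.] 0.68 [514.1 -95.9] die: [-64.9  44.2]
[316. 184.] 0.6 [ 591.1 -180.7] die: [  1.7 -49. ]
[220. 335.] 0.54 [408.3 -90.4] die: [-169.4   61.8]
[314. 255.]
[224. 254.]
[313. 112.]
[216. 115.]
10.175
```

View pics/w2.png

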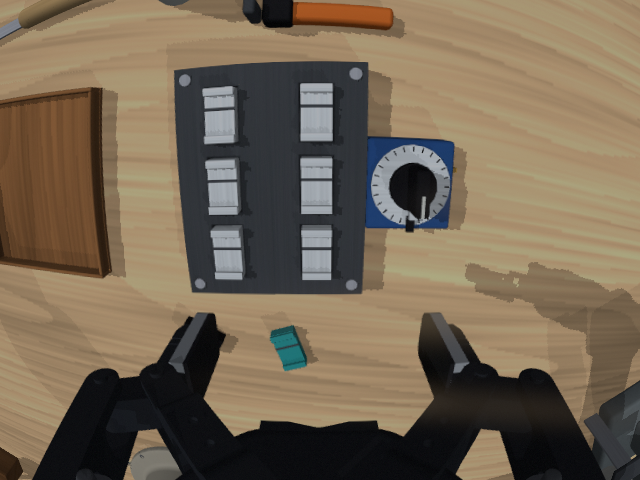

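All six jaws now stand proud: ridge tops sit near (220,115), (223,186), (228,252), (317,110), (316,184) and (317,252). The selector's white line (422,210) points down to the black mark (409,226). The turquoise look-alike is at (288,348).

```bash
sed -i 's/C0=np.array(\[583.7,-132.3\])/C0=np.array([584.,-133.8])/' h.py
python3 - <<'E'
from h import *
m=np.load("p2.npy");p=(m[:,:3],m[:,3])
a,b=[wworld(p,q,83)[:2] for q in((424.5,198),(421.5,221))];d=RD.T@(b-a);print("angle",np.arctan2(-d[1],d[0]),"rel",RD.T@(a-C0),RD.T@(b-C0))
q=D(70,46);reach([*q,110],ori(YAW));movel([*q,43],None,120)
S=get_state();f0=np.array(S["wrist_force"]);close_gripper();S=get_state();print(S["finger_gap"],f0.round(1),np.round(S["wrist_force"],1))
movel([*q,110],None,150);S=get_state();print(S["t"],S["finger_gap"],S["gripper_force"],np.round(S["wrist_force"],1))
reach([557,176,190],ori(.05));p=wpose();im=grab_frame("wrist")
print(np.round(get_state()["joint_pos"],2),get_state()["t"])
R=np.array([[np.cos(.05),-np.sin(.05)],[np.sin(.05),np.cos(.05)]])
for X in((115,105),(115,-105),(-115,105),(-115,-105)):
    u=wproj(p,[*(np.array([557,176])+R@X),25]);print(X,u.round());cv2.circle(im,tuple(int(v) for v in u),3,(0,0,255),1)
cv2.imwrite("pics/w3.png",im);np.save("p3.npy",np.column_stack([p[0],p[1]]))
E
```

```text
angle -3.0879261130373816 rel [  -2.38319602 -142.19277657] [ -23.39462904 -141.06408185]
0.327970231037269 [-0.2 -0.6  0.5] [-1.5 -0.3  4.8]
12.8583 0.3247035522779044 59.215680956840515 [-1.1  0.2 -1.4]
[-0.59  0.5   0.27  1.99 -0.2   0.68 -1.71] 14.0
(115, 105) [187.  88.]
(115, -105) [444.  87.]
(-115, 105) [210. 335.]
(-115, -105) [423. 335.]
```

View pics/w3.png

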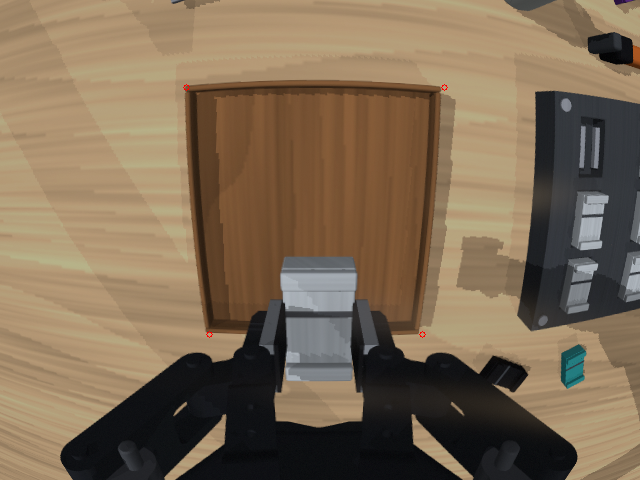

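The jaw is held square at (320,318) over the tray. The tray's corners match my model to about 3 px, and the turquoise and black look-alikes stay on the bench at (573,366) and (503,372).

```bash
cat >> h.py <<'E'
TC=np.array([556.5,177.]);TY=.05;RT=np.array([[np.cos(TY),-np.sin(TY)],[np.sin(TY),np.cos(TY)]])
def place(x,y):
    q=TC+RT@[x,y];reach([*q,80],ori(TY));S=get_state()
    if S["finger_gap"]<.25 : print("LOST");return False
    movel([*q,20],None,120);f=get_state();gripper_open();movel([*q,110],None,200)
    print("placed",round(f["t"],1),round(f["finger_gap"],3),np.round(f["wrist_force"],1));return True
def pick(x,y):
    q=D(x,y);reach([*q,110],ori(YAW))
    p=wpose();grab_frame("wrist")
    o=[(RD.T@(wworld(p,d["location"],45)[:2]-C0)).round().tolist() for d in recognise("wrist","jaw0")]
    movel([*q,43],None,120);close_gripper();movel([*q,110],None,150);S=get_state()
    print("pick",x,y,round(S["finger_gap"],3),round(S["gripper_force"]),np.round(S["wrist_force"],1),o)
    return .25<S["finger_gap"]<.4
E
python3 - <<'E'
from h import *
place(70,39)
if pick(0,46): place(0,39)
p=wpose();cv2.imwrite("pics/w4.png",grab_frame("wrist"))
print([np.round(d["location"]).tolist() for d in recognise("wrist","jaw0")])
E
```

```text
placed 15.2 0.326 [ 0.2  0.6 -1.5]
pick 0 46 0.329 59 [-0.9 -0.4 -1.8] [[-43.0, -51.0], [-61.0, 46.0], [3.0, -43.0], [3.0, 45.0], [-132.0, -3.0], [-137.0, 103.0]]
placed 21.4 0.328 [ 0.3 -0.4 -0.8]
[[321.0, 249.0], [319.0, 138.0], [623.0, 395.0], [635.0, 335.0], [577.0, 412.0]]
```

View pics/w4.png

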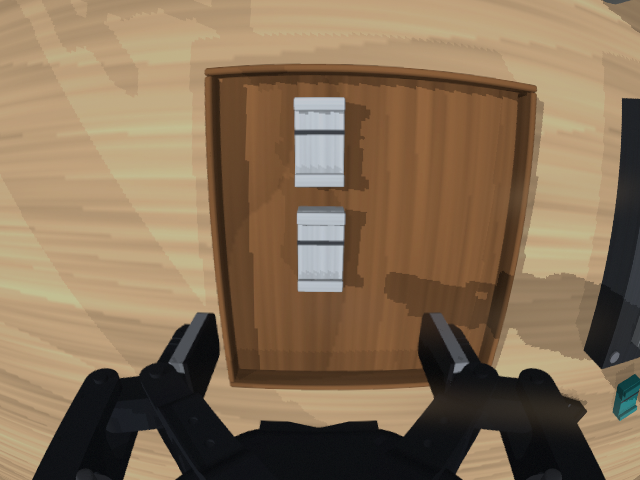

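Two jaws lie flat in the tray at (319,142) and (321,250). The other spots are clear.

```bash
python3 - <<'E'
from h import *
if pick(-70,46): place(-70,39)
q=D(-20,-50);reach([*q,200],ori(YAW))
p=wpose();cv2.imwrite("pics/w5.png",grab_frame("wrist"))
print([(np.round(d["location"]).tolist(),(RD.T@(wworld(p,d["location"],45)[:2]-C0)).round().tolist()) for d in recognise("wrist","jaw0")])
E
```

```text
pick -70 46 0.325 59 [ 0.4  0.7 -1.4] [[-65.0, -45.0], [66.0, -46.0], [-0.0, -43.0], [-65.0, 47.0], [-169.0, -1.0], [-162.0, 90.0]]
placed 27.7 0.327 [ 1.   0.1 -2.1]
[([319.0, 276.0], [-65.0, -49.0]), ([0.0, 256.0], [-53.0, 310.0]), ([314.0, 198.0], [2.0, -45.0]), ([321.0, 112.0], [70.0, -51.0]), ([285.0, 374.0], [-174.0, -16.0])]
```

View pics/w5.png

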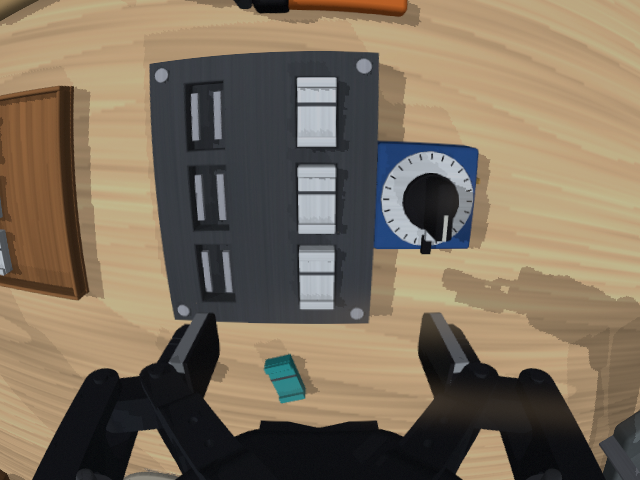

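Three jaws (0, 2 and 4) remain, at (317,112), (317,198) and (317,277). The left cavities are empty. For the middle jaw the open fingers would foul the 49 mm high dial and housing, so I take it last, gripped lengthwise.

```bash
python3 - <<'E'
from h import *
if pick(70,-46): place(70,-39)
if pick(-70,-46): place(-70,-39)
q=D(0,-46)
for f in(np.pi/2,-np.pi/2):
    k=[ik([*D(0,-46),41],ori(YAW+f)),ik([*(TC+RT@[0,-39]),18],ori(TY+f))];print(f,[None if v is None else np.round(v,2) for v in k])
reach([*D(-20,-50),200],ori(YAW))
p=wpose();cv2.imwrite("pics/w6.png",grab_frame("wrist"))
print([(np.round(d["location"]).tolist(),(RD.T@(wworld(p,d["location"],45)[:2]-C0)).round().tolist()) for d in recognise("wrist","jaw0")],get_state()["t"])
grab_frame("top");print([(np.round(d["location"]).tolist(),(RT.T@(world("top",d["location"],20)[:2]-TC)).round().tolist()) for d in recognise("top","jaw0")])
E
```

```text
pick 70 -46 0.327 59 [ 0.2  0.2 -0.9] [[73.0, -49.0], [-46.0, -48.0], [10.0, -47.0], [-139.0, 93.0], [224.0, 169.0]]
placed 35.0 0.325 [ 0.2 -0.3 -1.1]
pick -70 -46 0.327 59 [-0.5 -0.8 -0.9] [[-168.0, -16.0], [-151.0, 89.0], [1.0, -46.0], [-64.0, -46.0]]
placed 41.3 0.331 [-0.4  0.  -1.5]
1.5707963267948966 [array([ 0.39,  0.75, -0.28,  1.98,  0.42,  0.47, -0.08]), array([-0.25,  0.75, -0.13,  2.08,  0.27,  0.33, -0.56])]
-1.5707963267948966 [array([-0.13,  0.81,  0.53,  2.01, -0.8 ,  0.54, -2.05]), array([-0.67,  0.82,  0.52,  2.11, -0.96,  0.46, -2.49])]
[([29.0, 133.0], [75.0, 228.0]), ([315.0, 196.0], [3.0, -46.0]), ([2.0, 255.0], [-52.0, 307.0]), ([40.0, 254.0], [-50.0, 240.0]), ([286.0, 185.0], [12.0, -23.0]), ([286.0, 376.0], [-176.0, -17.0])] 43.9083
[([179.0, 232.0], [63.0, 42.0]), ([227.0, 232.0], [69.0, -44.0]), ([397.0, 137.0], [271.0, -342.0]), ([318.0, 391.0], [-195.0, -226.0]), ([398.0, 278.0], [7.0, -354.0]), ([180.0, 264.0], [4.0, 32.0]), ([215.0, 310.0], [-71.0, -39.0]), ([172.0, 304.0], [-66.0, 37.0])]
```

```bash
python3 - <<'E'
from h import *
f=np.pi/2;q=D(0,-46);reach([*q,110],ori(YAW+f));movel([*q,41],None,100);print(np.round(get_state()["wrist_force"],1))
close_gripper();S=get_state();print(S["finger_gap"],np.round(S["wrist_force"],1))
movel([*q,110],None,120);S=get_state();print(S["finger_gap"],S["gripper_force"])
if S["finger_gap"]>.5:
    q=TC+RT@[0,-38];reach([*q,80],ori(TY+f));print(get_state()["finger_gap"]);movel([*q,19],None,100);S=get_state();print(S["finger_gap"],np.round(S["wrist_force"],1))
    gripper_open();movel([*q,150],None,200)
reach([*(TC+RT@[-20,0]),220],ori(TY));p=wpose();cv2.imwrite("pics/w6.png",grab_frame("wrist"))
print([(np.round(d["location"]).tolist(),(RT.T@(wworld(p,d["location"],20)[:2]-TC)).round().tolist()) for d in recognise("wrist","jaw0")],get_state()["t"])
E
```

```text
[ 0.2 -0.1  0.6]
0.6146813588638662 [-1.4  0.9  7.1]
0.6143309937057971 62.85741001367569
0.6093483009871808
0.6153402975336724 [ 0.6 -0.6 -1.4]
[([359.0, 261.0], [-70.0, -41.0]), ([278.0, 190.0], [-1.0, 36.0]), ([501.0, 348.0], [-186.0, -221.0]), ([276.0, 109.0], [73.0, 37.0]), ([359.0, 185.0], [4.0, -38.0]), ([277.0, 255.0], [-65.0, 39.0]), ([568.0, 340.0], [-186.0, -326.0])] 51.5333
```

View pics/w6.png

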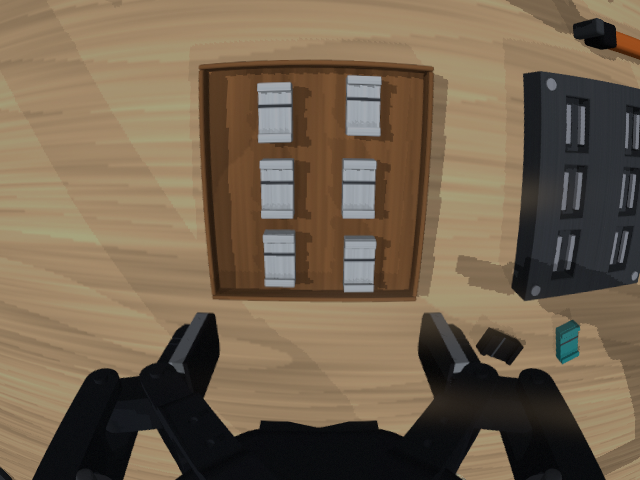

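All six jaws lie in the tray, ridges up and apart, at (275,112), (363,105), (277,189), (359,189), (279,259) and (360,264). Next I turn the selector back counter-clockwise.

```bash
python3 - <<'E'
from h import *
s=np.array([599.8,-271.7]);P=[*s,60];b=YAW+np.pi
reach([*s,150],ori(b-3.14));print(np.round(get_state()["joint_pos"],2));movel(P,None,120);close_gripper();S=get_state();print(S["finger_gap"],np.round(S["wrist_force"],1))
for a in np.linspace(3.14,.72,9)[1:]:
    reach(P,ori(b-a));S=get_state()
    if np.linalg.norm(S["wrist_force"])>60 or S["finger_gap"]<.1: print("STOP",a,S["wrist_force"],S["finger_gap"]);break
print(S["t"],S["finger_gap"],np.round(S["wrist_force"],1));hold(.3)
gripper_open();movel([*s,220],None,200)
im=grab_frame("wrist");reach([*(TC+RT@[-20,0]),260],ori(TY))
p=wpose();im2=grab_frame("wrist")
print([(np.round(d["location"]).tolist(),(RT.T@(wworld(p,d["location"],20)[:2]-TC)).round().tolist()) for d in recognise("wrist","jaw0")],get_state()["t"])
cv2.imwrite("pics/w7.png",cv2.resize(np.hstack([im,im2]),(800,300)));t=grab_frame("top");cv2.imwrite("pics/t7.png",t)
E
```

```text
[ 0.17  0.63  0.25  1.85 -0.24  0.69 -0.89]
0.15410285877350757 [ 0.3 -4.7  4.2]
57.275 0.1579429531213692 [ 2.3 -7.7  6.9]
[([356.0, 247.0], [-70.0, -42.0]), ([282.0, 112.0], [72.0, 35.0]), ([553.0, 324.0], [-185.0, -326.0]), ([358.0, 108.0], [76.0, -40.0]), ([281.0, 242.0], [-65.0, 39.0]), ([352.0, 180.0], [2.0, -36.0]), ([283.0, 186.0], [-4.0, 35.0]), ([487.0, 329.0], [-182.0, -217.0])] 61.7917
```

View pics/w7.png

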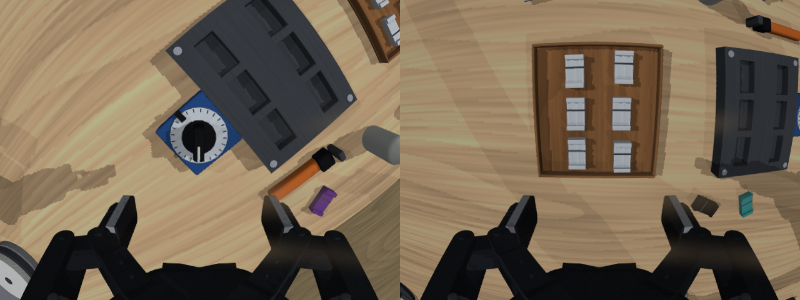

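The selector points as it did at the start, with its white line vertical at (199,152). All six jaws lie flat in the tray, and the bystanders are where they were.

```bash
python3 -c "
from plant import *
hold(.5);print(finish_job())"
```

```text
the job is handed in; nothing more can be done
None
```

I handed the job in at about 62 s: all six jaws lie ridges up and apart in the tray, the selector is back at its starting setting by the way it came, and the oil bottle, chisel and clamp were not touched; the hand-in returned no verdict.

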